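# Seat a keyed filter cell on its sprung stand and hold it home

### The arm

A 6-joint arm with a two-finger parallel gripper is mounted at the origin on a cart in front of the work surface, level with it; the furniture and walls round the work are solid. World frame = base frame: x ahead of the robot, y to its left, z up, the work surface at z = 0. Lengths are in m, angles in rad, forces in N, time in s.
With the tool pointing down it reaches from about 0.325 to 1 m from the base axis. Payload 5.1 kg.
Tool frame: the origin (TCP) lies on the centre line of the jaws, within the pads' length; the fingertips stand ctrl.tip_extent ahead of it and the grasp point (between the pads) lies 6 mm ahead of it (ctrl.tip_extent is the distance from the TCP to the fingertips, in m); x points along the fingers, y is the direction in which the jaws open and shut, and the axes are right-handed (so a half turn about x gives the same grasp; the last joint's range is limited). The gripper opens to 85 mm and grips with 20 to 120 N. Pads are 22 mm wide; open, the fingers measure 114 mm over their backs; the gripper's body (76 mm by 85 mm) begins 54 mm behind the grasp point. The pads swing forward as they close: fully open they stand 13 mm farther back than shut.
Start: joints at [1.106, 0.124, 1.65, -0, 1.367, -0.083], TCP at [0.242, 0.603, 0.256] pointing down, gripper open.
Joint ranges: [-2.61, 2.61], [-1.02, 2.33], [0.03, 2.71], [-1.35, 4.49], [0.32, 2.68], [-2.91, 2.91]. Speed limits (rad/s): [2.57, 2.57, 3.14, 3.14, 3.14, 3.14].

### API

Orientations are given as a 3x3 rotation matrix whose columns are the frame's x, y, z axes.
In Python, from cell import ctrl gives the robot as it stands. The module is installed in compiled form; this text tells all that it offers.
- The arm moves only by the shell command python3 -m creep 'ROWS' [FORCE]. ROWS is text: rows parted by semicolons, each of 5 numbers parted by spaces: the shift along the tool's x, y, z in units of 50 mm (1.0 is 50 mm), then the turn about the tool's x in units of 8 degrees (1.0 is 8 degrees), then the opening in per cent of the stroke, from 0 (shut) to 100 (fully open). In form: tx ty tz turn claw; .... A call has 1 to 5 rows; each row shifts and turns the pose as measured when the row begins, along the tool's axes as they then stand; what a row does not reach is not made up. A row lasts 1/10 s, in which the tool goes at most 50 mm and 8.59 degrees, less where a joint would pass 70% of its speed; a pose out of reach is approached as far as the arm can. A call is refused whole if a number of a shift passes 1 or a number of a turn 1, either way. A call with a gripper value outside its range is refused whole. The fingers move at their own pace and stop on an object; FORCE is the grip in N (left out, the last holds). Time passes only in rows, so rows that do not move let the fingers close. It gives the time, the measured TCP pose, the force and the opening at its end, in the units of the state.
- ctrl.sense(): the state, without advancing time (a new reading comes with each control period).
- ctrl.capture(name): name is "scene" or "top"; returns a dict with "img" (480x640x3 uint8, blue, green, red), "range_z" (480x640 float32, m along the optical axis (not along the pixel's ray), 0 where there is no reading), "intrinsics" (3x3 intrinsics, pixels), "view" (4x4, takes a point from world to camera coordinates). Camera axes: x right, y down, z forward; pixel columns grow to the right and rows downward; lengths in m; the calibration is good to about 2 mm. A picture is of the moment at which its call begins.
- ctrl.close_job(): hands the job in, once; it reports no verdict.
The state is a dict: "time": time; "qpos": joint angles; "qd": joint speeds; "effort": joint torques, N m; "tool_pos": TCP position; "orientation": TCP orientation; "ft_force": force on the tool from outside, world axes, zero at the start; "torque": the same for the moment, N m; "opening": finger opening in m.
Only numpy, scipy, OpenCV 4.12 (cv2) and the standard library are available. Lean on these libraries where they do the work, as an engineer would, in place of code of your own. Each camera call takes 0.05 s, during which the arm holds its last target. There are 200 camera calls.

### The job

Pick up the knurled filter cell, slip it mouth-down over the upright spigot of the round test stand and turn it until its hidden keyways drop over the spigot's three pins. Then push it fully home against the spring of the sleeve below, and finish while still holding it down there, so that a colleague can lock it. Leave the loupe, the coaxial load and the adapter on the bench where they are.

Things in the scene. Friction and masses are not known exactly. Their poses are not given: they have to be found in the camera images.
- cell_grip (a point): Filter cell, loose, plain aluminium, about 0.12 kg, 52 mm tall, standing mouth-down on the bench: upper 18 mm a solid knurled head, 44 mm diameter, with a flat dark window on top; lower 34 mm a plain skirt, 41 mm diameter. This point is on the axis, mid-height of the knurled head, 43 mm above the mouth; z up along the axis.
- cell_mouth (a point): Centre of the cell's open underside. The blind bore is 26 mm diameter, 34 mm deep; three keyways 8.5 mm wide, 120 degrees apart, run its whole length. They cannot be seen from above and their angle is not given: find it by turning with light downward pressure (at most 120 degrees either way).
- spigot_tip (a point): Centre of the top of the test stand's spigot, 55 mm above the bench, z up: a fixed steel post, 24 mm diameter, top edge coned 3 mm. The stand's round foot is 84 mm diameter, 12 mm high. With the cell fully home its grip point is 11 mm above this point and its mouth 32 mm below it.
- pin_level (a point): Point on the spigot's axis level with the upper side of its three radial pins (5 mm thick, standing out 4.5 mm, 120 degrees apart at an angle that differs every time), 15.5 mm below the top. Off its keyways the cell's mouth rests here; with pins in keyways (about 0.12 rad of play each side) it goes down 8.5 mm to the sleeve, then 8 mm more with the sleeve.
- pressure_plate (a joint): Sprung aluminium sleeve (50 mm diameter) round the foot of the spigot, on which the cell's mouth bears: 0 at rest (top 31 mm above the bench), 0.008 m when pressed right down to its stop (fully home). It takes about 4 N to start and 10 N at the stop, and springs back up when let go.
- loupe: Bystander: black loupe, 38 mm diameter, 43 mm tall, loose on the bench; origin at the centre of its underside.
- load_716: Bystander: white-metal coaxial load, 34 mm diameter, 32 mm tall, with a small brass pin on top, loose; origin at the centre of its underside.
- adapter_3: Bystander: small right-angle metal coaxial adapter, 32x33x17 mm, loose; origin at the centre of its underside.
Things that resemble listed ones, but are neither listed nor needed, are in the scene too. What is shaped like the part that bears cell_grip but brown or yellow is not meant.

How it is judged:
By the outcome, as a careful person would: the job done as asked, in the order asked, and still so for the second after the job is handed in, while the arm keeps its last pose, push and grip.
It also fails if it takes over 51 s, if anything falls off the work surface, if the arm or the gripper's body presses on something with over 40 N, if the wrist force passes 120 N, or if a joint passes its speed limit or range.

## Working session

There is one attempt and no reset: what is moved stays moved. The work goes in short steps, Python scripts to look and compute and a shell command to move; the robot and the scene stay as the last step left them, time stands still between calls to the robot, and variables do not carry over. Pictures are saved under pics/ and viewed, about 8 in all and at most 12, crops included, and the job is handed in when it is done.

```bash
mkdir -p pics; python3 - <<'E'
from cell import ctrl
import cv2,numpy as np,pickle
print(ctrl.sense(), ctrl.tip_extent)
for n in("scene","top"):
    c=ctrl.capture(n); pickle.dump(c,open(n+'.pkl','wb')); cv2.imwrite(f'pics/{n}0.png',c["img"])
    v=np.linalg.inv(c["view"]); print(n,v.round(3),c["intrinsics"])
E
```

```text
{'time': 0.0, 'qpos': array([ 1.10638145e+00,  1.24527253e-01,  1.65166673e+00, -5.14412011e-05,
        1.36748889e+00, -8.25574279e-02]), 'qd': array([-0.00049369, -0.00056646, -0.00076867,  0.00118162,  0.00038051,
       -0.00016676]), 'effort': array([ 2.28517354e-03, -4.23613250e+01, -3.65452909e+01,  1.27599426e-05,
        7.02615085e-03,  2.17341878e-06]), 'tool_pos': array([0.24198338, 0.60268132, 0.25504292]), 'orientation': array([[-8.91165402e-04,  3.72634158e-01,  9.27977904e-01],
       [-1.89140161e-03,  9.27975984e-01, -3.72635204e-01],
       [-9.99997814e-01, -2.08725851e-03, -1.22179243e-04]]), 'ft_force': array([-0.0665226 , -0.35958233,  0.03242184]), 'torque': array([0.05579239, 0.03776182, 0.056282  ]), 'opening': 0.08533532009206175} 0.025
scene [[-0.847 -0.324  0.421  0.132]
 [-0.532  0.495 -0.687  0.95 ]
 [ 0.015 -0.806 -0.592  0.562]
 [ 0.     0.     0.     1.   ]] [[461.55950158   0.         323.73733015]
 [  0.         461.55950158 238.19676329]
 [  0.           0.           1.        ]]
top [[ 0.036 -0.978  0.208  0.296]
 [-0.999 -0.036  0.001  0.362]
 [ 0.006 -0.208 -0.978  0.916]
 [ 0.     0.     0.     1.   ]] [[553.7951471    0.         313.63284318]
 [  0.         553.7951471  235.83541102]
 [  0.           0.           1.        ]]
```

View pics/top0.png

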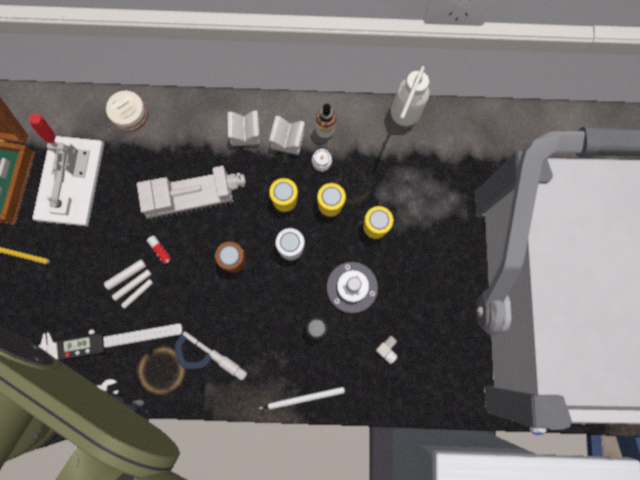

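View pics/scene0.png

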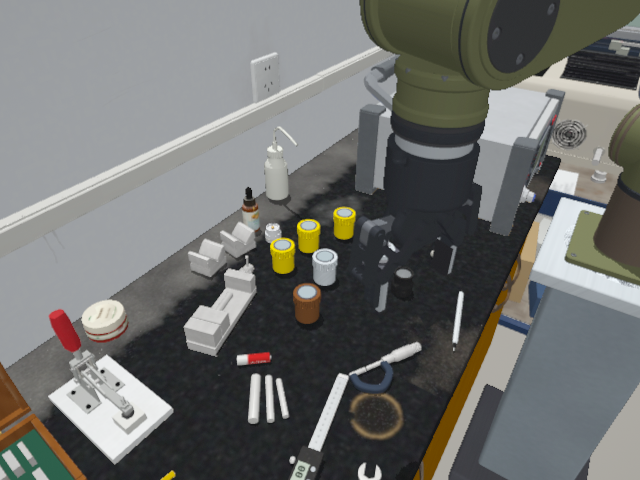

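The top view shows the aluminium cell at (290,244), the stand at (352,286), and the loupe at (317,328). The load is at (321,160), the adapter at (388,350), yellow look-alikes at (284,195), (331,199) and (378,222), and a brown one at (230,257).

```bash
cat > h.py <<'E'
import numpy as np,cv2
def ray(c,u,v,z):
    T=np.linalg.inv(c["view"]); d=T[:3,:3]@np.linalg.solve(c["intrinsics"],[u,v,1.]); o=T[:3,3]
    return o+d*(z-o[2])/d[2]
def proj(c,p):
    q=c["intrinsics"]@(c["view"]@np.r_[p,1])[:3]; return q[:2]/q[2]
def cloud(c):
    K=c["intrinsics"];T=np.linalg.inv(c["view"]);v,u=np.mgrid[:480,:640];r=c["range_z"]
    P=np.stack([(u-K[0,2])/K[0,0]*r,(v-K[1,2])/K[1,1]*r,r],-1)
    return P@T[:3,:3].T+T[:3,3]
E
python3 - <<'E'
import pickle,cv2,numpy as np
from h import *
c=pickle.load(open('top.pkl','rb'));s=pickle.load(open('scene.pkl','rb'))
P=cloud(c)
def top(u,v,r,zlo,zhi,name):
    m=np.zeros((480,640),np.uint8);cv2.circle(m,(u,v),r,1,-1)
    m=(m>0)&(P[...,2]>zlo)&(P[...,2]<zhi)&(c["range_z"]>0)
    yy,xx=np.nonzero(m); (cx,cy),rr=cv2.minEnclosingCircle(np.c_[xx,yy].astype(np.float32))
    z=np.median(P[m][:,2]); print(name,m.sum(),'px',xx.mean().round(1),yy.mean().round(1),'circ',round(cx,1),round(cy,1),'r mm',rr*(0.916-z)/554*1000,'z',z.round(4),'mean',P[m].mean(0).round(4),'raycirc',ray(c,cx,cy,z).round(4))
top(290,243,22,.045,.06,'cell'); top(353,286,14,.045,.065,'spigot'); top(353,286,24,.022,.038,'sleeve');top(353,286,32,.007,.017,'foot')
for n,u,v in(('y1',284,195),('brown',230,257),('loupe',317,328),('y2',331,199),('y3',378,222)): top(u,v,20,.03,.06,n)
g=lambda a,b:cv2.resize(c["img"][a[0]:a[1],b[0]:b[1]],None,fx=6,fy=6,interpolation=cv2.INTER_CUBIC)
cv2.imwrite('pics/crop1.png',g((218,316),(262,392)))
E
```

```text
cell 617 px 289.4 241.7 circ 289.4 241.8 r mm 21.844360815101922 z 0.0525 mean [0.4687 0.4013 0.0524] raycirc [0.4685 0.4013 0.0525]
spigot 184 px 353.4 283.7 circ 353.3 283.7 r mm 11.956177449688193 z 0.0543 mean [0.4051 0.2984 0.0541] raycirc [0.4052 0.2984 0.0543]
sleeve 547 px 352.1 285.8 circ 352.5 285.4 r mm 24.9419313973627 z 0.0311 mean [0.4046 0.2986 0.0311] raycirc [0.4053 0.298  0.0311]
foot 1274 px 351.2 287.8 circ 351.6 286.9 r mm 41.865644715014064 z 0.012 mean [0.4038 0.2987 0.0121] raycirc [0.4051 0.2981 0.012 ]
y1 621 px 283.1 192.3 circ 283.0 192.3 r mm 22.297466549975073 z 0.0523 mean [0.5501 0.4152 0.0516] raycirc [0.5499 0.4153 0.0523]
brown 659 px 229.4 255.6 circ 229.4 255.6 r mm 22.80820855426505 z 0.0523 mean [0.4429 0.4951 0.0518] raycirc [0.4427 0.495  0.0523]
loupe 378 px 316.2 327.3 circ 316.1 327.3 r mm 17.348728406613947 z 0.0412 mean [0.3365 0.354  0.0411] raycirc [0.3365 0.3541 0.0412]
y2 628 px 330.6 197.1 circ 330.8 197.1 r mm 22.22952537414427 z 0.0523 mean [0.5449 0.3379 0.0516] raycirc [0.5447 0.3376 0.0523]
y3 638 px 378.1 220.2 circ 378.1 220.2 r mm 22.383583921348528 z 0.0524 mean [0.5092 0.2607 0.0517] raycirc [0.509  0.2608 0.0524]
```

View pics/crop1.png

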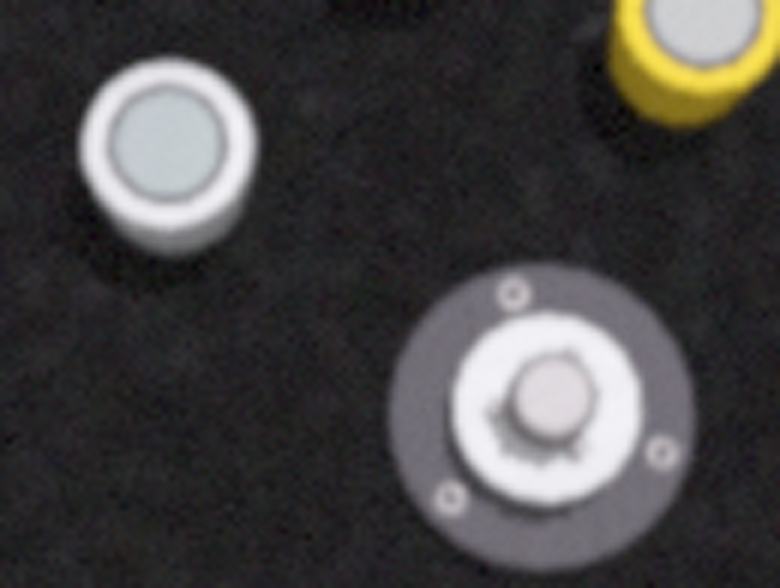

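Heights and radii match the given sizes: cell 52 mm tall and 44 mm diameter, spigot 54–55 mm tall and 24 mm diameter, sleeve 31 mm high, foot 84 mm diameter. I'll move above the cell.

```bash
cat > go.py <<'E'
import sys,numpy as np
from cell import ctrl
s=ctrl.sense();t=np.array([float(a) for a in sys.argv[1:4]]);R=s["orientation"]
print('t',s["time"],'pos',s["tool_pos"].round(4),'units',(R.T@(t-s["tool_pos"])/.05).round(3),'F',s["ft_force"].round(1),'M',s["torque"].round(2),'q6',s["qpos"][5].round(3),'open',s["opening"].round(4),'x',R[:,0].round(4),'yaw',np.degrees(np.arctan2(R[1,1],R[0,1])).round(1))
E
python3 -m creep '0 -0.3 0.82 0 100;0 -0.3 0.82 0 100;0 -0.3 0.82 0 100;0 -0.3 0.82 0 100;0 -0.3 0.82 0 100' 50
python3 go.py 0.4686 0.4013 0.12
```

```text
time: 0.6
tool_pos: [0.4043, 0.4551, 0.2515]
orientation: [[-0.005, 0.363, 0.932], [-0.005, 0.932, -0.363], [-1.0, -0.006, -0.003]]
ft_force: [-0.6, 0.5, 0.8]
opening: 0.0853Traceback (most recent call last):
  File "go.py", line 4, in <module>
    print('t',s["time"],'pos',s["tool_pos"].round(4),'units',(R.T@(t-s["tool_pos"])/.05).round(3),'F',s["ft_force"].round(1),'M',s["torque"].round(2),'q6',s["qpos"][5].round(3),'open',s["opening"].round(4),'x',R[:,0].round(4),'yaw',np.degrees(np.arctan2(R[1,1],R[0,1])).round(1))
                                                                                                                                                                                        ^^^^^^^^^^^^^^^^^^
AttributeError: 'float' object has no attribute 'round'
```

```bash
sed -i 's/s\["opening"\].round(4)/round(float(s["opening"]),4)/' go.py
python3 -m creep '0 -0.2 0.4 0 100;0 -0.2 0.4 0 100;0 0 0.4 0 100;0 0 0.2 0 100;0 0 0 0 100'
python3 go.py 0.4686 0.4013 0.12
```

```text
time: 1.1
tool_pos: [0.4672, 0.4035, 0.2484]
orientation: [[-0.008, 0.37, 0.929], [-0.008, 0.929, -0.37], [-1.0, -0.011, -0.005]]
ft_force: [0.7, -0.9, 0.2]
opening: 0.0851
t 1.1 pos [0.4672 0.4035 0.2484] units [ 2.567 -0.004  0.054] F [ 0.7 -0.9  0.2] M [-0.01 -0.01  0.03] q6 -0.565 open 0.0851 x [-0.0082 -0.0084 -0.9999] yaw 68.3
```

```bash
python3 -m creep '0.5 0 0.05 0 100;0.5 0 0 0 100;0.5 0 0 0 100;0.5 0 0 0 100;0.4 0 0 0 100'; python3 go.py 0.4686 0.4013 0.046
```

```text
time: 1.6
tool_pos: [0.4674, 0.4064, 0.1289]
orientation: [[-0.003, 0.367, 0.93], [-0.002, 0.93, -0.367], [-1.0, -0.003, -0.002]]
ft_force: [-0.1, -0.1, 0.1]
opening: 0.0858
t 1.6 pos [0.4674 0.4064 0.1289] units [ 1.658 -0.081  0.064] F [-0.1 -0.1  0.1] M [-0.03 -0.03 -0.05] q6 -0.566 open 0.0858 x [-0.0033 -0.0022 -1.    ] yaw 68.5
```

```bash
python3 -m creep '0 -0.08 0.06 0 100;0.2 0 0 0 100;0.3 0 0 0 100;0.3 0 0 0 100;0 0 0 0 100'; python3 go.py 0.4686 0.4013 0.046
```

```text
time: 2.1
tool_pos: [0.4654, 0.4022, 0.0846]
orientation: [[-0.007, 0.364, 0.931], [-0.004, 0.931, -0.364], [-1.0, -0.006, -0.005]]
ft_force: [-0.2, -0.4, -0.8]
opening: 0.0852
t 2.1 pos [0.4654 0.4022 0.0846] units [0.771 0.011 0.071] F [-0.2 -0.4 -0.8] M [0.01 0.05 0.02] q6 -0.574 open 0.0852 x [-0.0069 -0.0039 -1.    ] yaw 68.7
```

```bash
python3 -m creep '0.2 0 0.07 0 100;0.3 0 0 0 100;0.25 0 0 0 100;0 0 0 0 100;0 0 0 0 100'; python3 go.py 0.4686 0.4013 0.046
python3 - <<'E'
from cell import ctrl
import cv2
c=ctrl.capture("scene");cv2.imwrite('pics/s1.png',cv2.resize(c["img"][170:370,230:490],None,fx=3,fy=3))
E
```

```text
time: 2.6
tool_pos: [0.4694, 0.401, 0.0441]
orientation: [[-0.006, 0.364, 0.931], [-0.003, 0.931, -0.364], [-1.0, -0.005, -0.004]]
ft_force: [0.2, -0.4, -0.6]
opening: 0.0847
t 2.6 pos [0.4694 0.401  0.0441] units [-0.038 -0.    -0.017] F [ 0.2 -0.4 -0.6] M [ 0.01 -0.04  0.02] q6 -0.579 open 0.0847 x [-0.0061 -0.0033 -1.    ] yaw 68.6
```

View pics/s1.png

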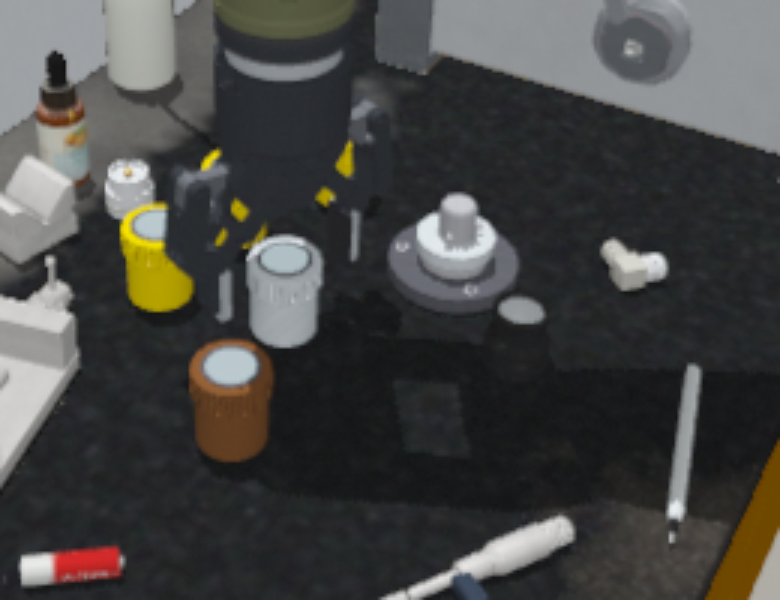

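The crop shows the jaws straddling the cell, with the tips at (225,318) and (353,260). The cell is centred at (285,290), and its neighbours are clear, so I'll close.

```bash
python3 -m creep '0 0 0 0 30;0 0 0 0 30;0 0 0 0 30;0 0 0 0 30;0 0 0 0 30' 60; python3 -m creep '0 0 0 0 30;0 0 0 0 30' 60; python3 go.py 0.4686 0.4013 0.13
```

```text
time: 3.15
tool_pos: [0.4702, 0.4017, 0.0461]
orientation: [[-0.004, 0.364, 0.931], [-0.001, 0.931, -0.364], [-1.0, -0.003, -0.003]]
ft_force: [-0.7, -0.5, 0.1]
opening: 0.0413
time: 3.35
tool_pos: [0.47, 0.4015, 0.0459]
orientation: [[-0.004, 0.364, 0.931], [-0.002, 0.931, -0.364], [-1.0, -0.003, -0.003]]
ft_force: [-0.1, -0.4, -0.7]
opening: 0.0413
t 3.35 pos [0.47   0.4015 0.0459] units [-1.683 -0.019 -0.029] F [-0.1 -0.4 -0.7] M [ 0.01 -0.   -0.03] q6 -0.579 open 0.0413 x [-0.0039 -0.0017 -1.    ] yaw 68.6
```

The opening of 41.3 mm suggests the pads are on the 41 mm skirt and not the 44 mm head. I'll look closer.

```bash
python3 - <<'E'
from cell import ctrl
import cv2,numpy as np
from h import *
c=ctrl.capture("scene");cv2.imwrite('pics/s2.png',cv2.resize(c["img"][215:295,280:380],None,fx=7,fy=7,interpolation=cv2.INTER_CUBIC))
for z in(0,.034,.052): print(z,proj(c,[.4686,.4013,z]),(proj(c,[.4686,.4013,z])-[280,215])*7)
print((proj(c,[.47,.4015,.021])-[280,215])*7)
E
```

```text
0 [323.14179573 277.17639922] [301.99257012 435.23479454]
0.034 [323.40217754 262.90118927] [303.81524277 335.3083249 ]
0.052 [323.54519374 255.06044847] [304.81635616 280.42313928]
[298.13695348 372.59982022]
```

View pics/s2.png

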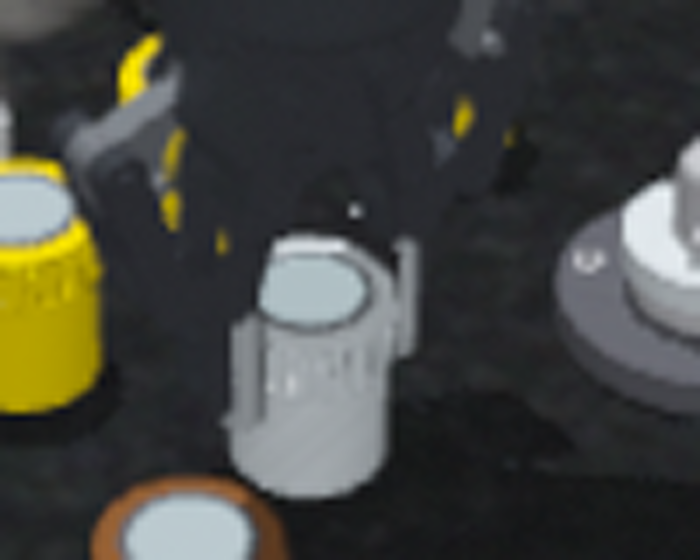

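The crop shows the pads spanning the knurled head and upper skirt, at (250,370) and (405,295). The grip is good, so the reading is just an offset. I'll lift.

```bash
python3 -m creep '-0.2 0 0 0 30;-0.4 0 0 0 30;-0.5 0 0 0 30;-0.4 0 0 0 30;-0.2 0 0 0 30' 80; python3 go.py 0.4063 0.2979 0.12
```

```text
time: 3.9
tool_pos: [0.4687, 0.4006, 0.1327]
orientation: [[-0.009, 0.364, 0.931], [-0.005, 0.931, -0.364], [-1.0, -0.008, -0.006]]
ft_force: [-0.3, 0.9, -1.4]
opening: 0.041
t 3.9 pos [0.4687 0.4006 0.1327] units [ 0.275 -2.365 -0.414] F [-0.3  0.9 -1.4] M [ 0.08 -0.01  0.03] q6 -0.579 open 0.041 x [-0.0087 -0.0051 -0.9999] yaw 68.6
```

```bash
python3 -m creep '0 -0.5 -0.1 0 30;0 -0.5 -0.1 0 30;0 -0.5 -0.1 0 30;0 -0.5 -0.1 0 30;0 -0.3 0 0 30';python3 -m creep '0 0 0 0 30;0 0 0 0 30'; python3 go.py 0.4063 0.2979 0.11
```

```text
time: 4.4
tool_pos: [0.4082, 0.3, 0.1376]
orientation: [[-0.003, 0.362, 0.932], [-0.001, 0.932, -0.362], [-1.0, -0.002, -0.002]]
ft_force: [0.1, 0.3, -1.4]
opening: 0.0412
time: 4.6
tool_pos: [0.4073, 0.2988, 0.1376]
orientation: [[-0.003, 0.364, 0.932], [-0.001, 0.932, -0.364], [-1.0, -0.002, -0.002]]
ft_force: [0.7, -0.1, -1.0]
opening: 0.0413
t 4.6 pos [0.4073 0.2988 0.1376] units [ 0.552 -0.023 -0.012] F [ 0.7 -0.1 -1. ] M [-0.01 -0.   -0.  ] q6 -0.673 open 0.0413 x [-2.7e-03 -8.0e-04 -1.0e+00] yaw 68.7
```

```bash
python3 -m creep '0.2 -0.02 -0.01 0 30;0.1 0 0 0 30;0 0 0 0 30'; python3 go.py 0.4063 0.2979 0.105; python3 - <<'E'
from cell import ctrl
import cv2,numpy as np,pickle
from h import *
c=ctrl.capture("scene");pickle.dump(c,open('s3.pkl','wb'))
s=ctrl.sense()["tool_pos"];z0=s[2]-.046
print([ (proj(c,[.4052,.2983,z])-[350,190]).round(1)*6 for z in(.055,.031,.012,z0,z0+.034)])
cv2.imwrite('pics/s3.png',cv2.resize(c["img"][190:270,350:450],None,fx=6,fy=6,interpolation=cv2.INTER_CUBIC))
E
```

```text
time: 4.9
tool_pos: [0.4072, 0.2994, 0.1215]
orientation: [[-0.002, 0.363, 0.932], [-0.0, 0.932, -0.363], [-1.0, -0.001, -0.002]]
ft_force: [-0.8, -0.7, -1.0]
opening: 0.0409
t 4.9 pos [0.4072 0.2994 0.1215] units [ 0.33  -0.034 -0.006] F [-0.8 -0.7 -1. ] M [ 0.01 -0.01  0.  ] q6 -0.673 open 0.0409 x [-2.2e-03 -1.0e-04 -1.0e+00] yaw 68.7
[array([189.6, 280.2]), array([183. , 341.4]), array([177.6, 388.2]), array([195.6, 225.6]), array([205.8, 132.6])]
```

View pics/s3.png

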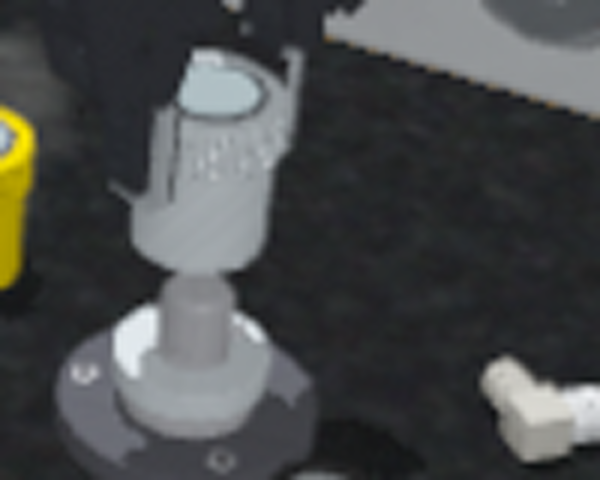

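The crop shows the cell (axis x≈201 at the mouth) above the spigot (axis x≈199). After the view's bias of about 10 px, that matches the remaining 1.7 mm correction. I'll apply it and descend.

```bash
python3 -m creep '0.1 -0.03 0 0 30;0.1 0 0 0 30;0 0 0 0 30;0 0 0 0 30'; python3 go.py 0.4063 0.2979 0.09
```

```text
time: 5.35
tool_pos: [0.4068, 0.2984, 0.1104]
orientation: [[-0.003, 0.362, 0.932], [-0.0, 0.932, -0.362], [-1.0, -0.001, -0.003]]
ft_force: [-0.2, -0.6, -2.0]
opening: 0.0412
t 5.35 pos [0.4068 0.2984 0.1104] units [ 0.407 -0.012 -0.004] F [-0.2 -0.6 -2. ] M [-0.05 -0.02 -0.01] q6 -0.675 open 0.0412 x [-2.9e-03 -5.0e-04 -1.0e+00] yaw 68.7
```

```bash
python3 -m creep '0.1 -0.02 0 0 30;0.1 0 0 0 30;0.05 0 0 0 30;0 0 0 0 30'; python3 go.py 0.4063 0.2979 0.09;python3 -m creep '0.08 0 0 0 30;0.08 0 0 0 30'; python3 go.py 0.4063 0.2979 0.0855
```

```text
time: 5.75
tool_pos: [0.4065, 0.2974, 0.097]
orientation: [[-0.003, 0.363, 0.932], [-0.0, 0.932, -0.363], [-1.0, -0.001, -0.002]]
ft_force: [0.3, 0.0, -0.6]
opening: 0.0409
t 5.75 pos [0.4065 0.2974 0.097 ] units [ 0.14   0.009 -0.006] F [ 0.3  0.  -0.6] M [0.02 0.03 0.05] q6 -0.676 open 0.0409 x [-2.5e-03 -2.0e-04 -1.0e+00] yaw 68.7
time: 5.95
tool_pos: [0.4066, 0.2975, 0.0891]
orientation: [[-0.002, 0.363, 0.932], [0.0, 0.932, -0.363], [-1.0, -0.001, -0.002]]
ft_force: [-0.5, -0.3, -1.3]
opening: 0.0409
t 5.95 pos [0.4066 0.2975 0.0891] units [ 0.071  0.005 -0.008] F [-0.5 -0.3 -1.3] M [-0.05  0.1  -0.04] q6 -0.676 open 0.0409 x [-2.1e-03  1.0e-04 -1.0e+00] yaw 68.7
```

The mouth is 12 mm over the spigot with no force. Now I'll go down onto the pins.

```bash
python3 -m creep '0.05 0 0 0 30;0.05 0 0 0 30;0.05 0 0 0 30'; python3 go.py 0.4063 0.2979 0.0855
```

```text
time: 6.25
tool_pos: [0.4073, 0.2976, 0.0845]
orientation: [[-0.003, 0.362, 0.932], [-0.002, 0.932, -0.362], [-1.0, -0.003, -0.002]]
ft_force: [-9.9, -6.1, 21.4]
opening: 0.041
t 6.25 pos [0.4073 0.2976 0.0845] units [-0.02  -0.002 -0.02 ] F [-9.9 -6.1 21.4] M [-1.27  1.77 -0.03] q6 -0.676 open 0.041 x [-0.0034 -0.0018 -1.    ] yaw 68.8
```

```bash
python3 -m creep '0.01 0 -0.01 0.6 30;0.02 0 0 0.6 30;0.02 0 0 0.6 30;0.02 0 0 0.6 30'; python3 go.py 0.4063 0.2979 0.077
```

```text
time: 6.65
tool_pos: [0.4065, 0.2966, 0.0825]
orientation: [[-0.006, 0.657, 0.754], [-0.006, 0.754, -0.657], [-1.0, -0.008, -0.0]]
ft_force: [-0.5, -0.9, -0.4]
opening: 0.0408
t 6.65 pos [0.4065 0.2966 0.0825] units [ 0.11   0.018 -0.02 ] F [-0.5 -0.9 -0.4] M [-0.26  0.13  0.02] q6 -0.328 open 0.0408 x [-0.0055 -0.0062 -1.    ] yaw 48.9
```

The force vanished and z dropped below pin level, so the keyways may have engaged. I'll test by pressing gently without turning.

```bash
python3 -m creep '0.03 0 0 0 30;0.03 0 0 0 30;0.03 0 0 0 30'; python3 go.py 0.4063 0.2979 0.077
```

```text
time: 6.95
tool_pos: [0.4064, 0.2964, 0.0775]
orientation: [[-0.006, 0.655, 0.756], [-0.006, 0.756, -0.655], [-1.0, -0.009, -0.0]]
ft_force: [0.3, -0.4, -1.5]
opening: 0.0408
t 6.95 pos [0.4064 0.2964 0.0775] units [ 0.01   0.021 -0.022] F [ 0.3 -0.4 -1.5] M [-0.1   0.09  0.03] q6 -0.331 open 0.0408 x [-0.0058 -0.0065 -1.    ] yaw 49.1
```

The keyways are engaged: the mouth is 8 mm below pin level with no force. Now I'll push against the sleeve (home is at TCP z ≈ 0.069).

```bash
python3 -m creep '0.06 0 0 0 30;0.06 0 0 0 30;0.06 0 0 0 30;0.06 0 0 0 30'; python3 go.py 0.4063 0.2979 0.069
```

```text
time: 7.35
tool_pos: [0.4068, 0.2965, 0.0687]
orientation: [[-0.008, 0.653, 0.758], [-0.008, 0.758, -0.653], [-1.0, -0.012, -0.001]]
ft_force: [-7.4, -5.3, 19.9]
opening: 0.0411
t 7.35 pos [0.4068 0.2965 0.0687] units [-0.006  0.015 -0.025] F [-7.4 -5.3 19.9] M [-0.69  1.17 -0.  ] q6 -0.333 open 0.0411 x [-0.0081 -0.0083 -0.9999] yaw 49.3
```

```bash
python3 -m creep '0.06 0 0 0 30;0.06 0 0 0 30;0.06 0 0 0 30'; python3 go.py 0.4063 0.2979 0.069; python3 - <<'E'
from cell import ctrl
import cv2,numpy as np,pickle
from h import *
c=ctrl.capture("scene");P=cloud(c);s=ctrl.sense();print(s["ft_force"].round(1),s["tool_pos"].round(4))
m=(np.hypot(P[...,0]-.405,P[...,1]-.298)<.05)&(c["range_z"]>0)
# window: bluish pixels / sleeve top
u0,v0=proj(c,[.4052,.2983,.075]).round().astype(int);print('pred top px',u0,v0)
for dv in range(-6,7,3): print([round(float(P[v0+dv,u0+du,2]),4) for du in(-6,-3,0,3,6)])
cv2.imwrite('pics/s4.png',cv2.resize(c["img"][190:290,340:465],None,fx=6,fy=6,interpolation=cv2.INTER_CUBIC))
E
```

```text
time: 7.65
tool_pos: [0.407, 0.2967, 0.0686]
orientation: [[-0.014, 0.651, 0.759], [-0.012, 0.759, -0.651], [-1.0, -0.019, -0.003]]
ft_force: [-10.7, -8.7, 22.3]
opening: 0.0411
t 7.65 pos [0.407  0.2967 0.0686] units [-0.007  0.009 -0.025] F [-10.7  -8.7  22.3] M [-1.08  1.7   0.03] q6 -0.335 open 0.0411 x [-0.0143 -0.0123 -0.9998] yaw 49.4
[-11.7  -7.2  22. ] [0.407  0.2967 0.0686]
pred top px 383 228
[-0.0021, -0.0031, -0.0014, -0.0021, -0.0017]
[0.0749, 0.0748, 0.0736, 0.0739, 0.0742]
[0.0732, 0.0753, 0.0743, 0.0738, 0.0751]
[0.0742, 0.0718, 0.0747, 0.0752, 0.0744]
[0.0726, 0.0722, 0.072, 0.0728, 0.0748]
```

View pics/s4.png

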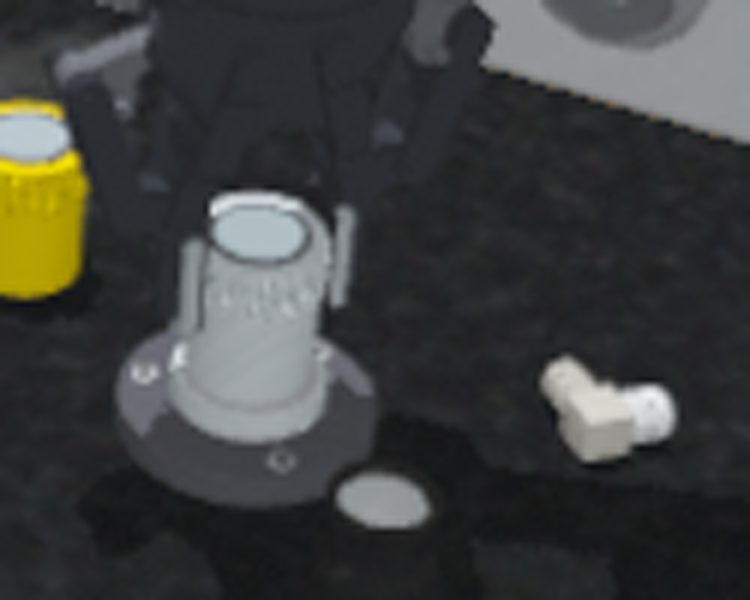

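```bash
python3 - <<'E'
from cell import ctrl
print(ctrl.close_job()); s=ctrl.sense(); print(s["tool_pos"],s["ft_force"],s["time"])
E
```

```text
the job is handed in; nothing more can be done
None
the job is handed in; nothing more can be done
```

The filter cell is on the spigot with its keyways over the three pins, pushed fully home and still held down. I handed the job in at about 7.7 s of the 51 s.

**What I did:** I gripped the cell by its knurled head and lowered it until it rested on the pins. I then turned it about 20° under light pressure, and it dropped 8 mm freely. From there I pushed it down against the sleeve.

**Last checks:**
- **Fully home:** the tool height stopped at 0.0686 m, against an expected 0.069 m. Three more pushes moved it only 0.1 mm.
- **Downward force:** about 22 N, well above the 10 N the spring needs at its stop.
- **Cell height:** depth readings put the cell's top at about 74–75 mm, against an expected 75 mm. The picture shows the mouth seated on the sleeve.
- **Other parts:** the arm did not go near the loupe, load or adapter. The loupe and adapter look undisturbed in the last picture. The load was outside that crop, so I did not check it at the end.

**What disagreed:**
- **Grip opening:** it read 41 mm on the 44 mm head, though the picture showed the pads on the head and the grip held.
- **Side force and tilt:** the final push leaves about 14 N of side force and roughly 1° of tilt.
- **Scene camera:** it was off by about 1.6 pixels (roughly 3 mm) near the stand, so I positioned the cell from the top camera.

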